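Pivot the knife bar into its worktop holder

TASK

Put the loose wooden knife bar into its holder, keeping it flat on the worktop: with the bar still aslant, push its toe end in behind the round post, then swing the bar about the post until it lies flush along the back rail with its toe against the end stop and the white sprung roller has clicked out in front of its tail. Do not ram it, and leave everything else standing where it is.

Things in the scene. Friction and masses are not known exactly. Their poses are not given: they have to be found in the camera images.
- knife_bar: loose brown wooden bar, steel strip along its top, flat on the worktop: 190 mm long (its y), 40 wide (x), 40 high (z), upright corners rounded to 14 mm, 0.25 to 0.5 kg. Origin: centre of its underside. +y end = toe (goes behind the post), -y end = tail; -x side = front, +x = back. Starts on the robot's side of the holder, slanting 0.25 to 0.5 rad, tail nearer the robot, toe short of the post
- bar_centre (a point): centre of the knife bar, half-way up (20 mm above its underside)
- bar_toe (a point): middle of the bar's toe end face, 95 mm along +y from its centre, half-way up
- holder: dark steel holder fixed to the worktop. Origin on the worktop, under the bar's centre when the bar is home; the bar's axes then match the holder's. +x points away from the robot to the back rail, +y along the rail to the end stop (left). The parts below are given in this frame
- rail_face (a point): middle of the flat face of the back rail, half-way up, that the bar's back must lie against: holder x = +20 mm, y = 0. Rail 10 mm thick, 44 mm high, from y = -150 to +103 mm
- stop_face (a point): middle of the end stop's face, half-way up, for the toe end: holder y = +95 mm, x = 0. The stop spans x from -40 to +30 mm, 44 mm high, 8 mm thick
- post (a point): fixed bright round pivot post, diameter 16 mm, with a black cap (23 mm), 58 mm high; point on its axis 20 mm up, at holder x = -32, y = +68 mm. A 30 mm high strap joins it to the end stop. The mouth between post and rail face is 44 mm wide for the 40 mm bar, open towards -y
- roller (a point): axis of the catch's sprung white roller, 20 mm up: at rest at holder x = -22, y = -97 mm; it runs free, diameter 20 mm, 37 mm high. Behind it a fixed black housing 44 mm high, x -40 to -8, y -128 to -150 mm
- catch (a joint): travel of the roller along the holder's -y (m): 0 sprung out, 0.016 fully back; 350 N/m, 2.8 N at rest. The bar's tail, swung towards the rail, pushes it back 5 to 12 mm, then it springs out in front of the bar's tail corner and reads about 0.001. Passing it takes roughly 5 to 12 N at the tail
- pepper_mill: bystander: dark wooden pepper mill, 58 mm wide, 135 mm high; origin at the centre of its underside
- spice_jar: bystander: small spice jar with yellow cap, 45 mm wide, 100 mm high; origin at the centre of its underside
- jar_small: bystander: small glass jar with black lid, 52 mm wide, 66 mm high; origin at the centre of its underside
- yoghurt_pot: bystander: yoghurt pot, 72 mm wide, 71 mm high; origin at the centre of its underside
- kitchen_roll: bystander: upright white kitchen roll, 104 mm wide, 228 mm high, at the back; origin at the centre of its underside
- tea_box: bystander: red tea carton, 72x135x78 mm, at the back; origin at the centre of its underside

How it is judged:
On the way:
1. the toe is in the mouth behind the post while the bar still slants by at least 0.15 rad (about 9 degrees) (y of bar_toe in the frame of holder above 0.069 m and x of bar_toe in the frame of holder above -0.014 m and angle between the y axis of knife_bar and the y axis of holder, either way round above 0.15 rad and height (world z) of bar_centre below 0.026 m), for 0.1 s.
At the end, for the whole second after the job is handed in: the bar lies flat on the worktop, at rest, its centre within 4 mm of home across the holder and 5 mm along it (toe against the end stop, back along the rail), in line within 0.035 rad (2 degrees), and the roller has sprung out in front of its tail (catch below 4.5 mm) (x of bar_centre in the frame of holder between -0.004 and 0.004 m and y of bar_centre in the frame of holder between -0.005 and 0.005 m and angle between the y axis of knife_bar and the y axis of holder, either way round below 0.035 rad and height (world z) of bar_centre below 0.026 m and value of joint catch below 0.0045 m and linear speed of knife_bar below 0.01 m/s); the robot touches nothing.
It fails at once if the bar is lifted more than 15 mm or tipped more than 0.25 rad (height (world z) of bar_centre above 0.035 m or angle between knife_bar's own z axis and vertical above 0.25 rad).
It fails at once if the robot rams the bar (more than 45 N) (contact force between the fingers and knife_bar above 45 N).
It fails at once if a bystander is moved more than 30 mm or tipped over (distance of any of pepper_mill, spice_jar, jar_small, yoghurt_pot, kitchen_roll, tea_box from where it was at the start of the episode above 0.03 m or angle between any of pepper_mill, spice_jar, jar_small, yoghurt_pot, kitchen_roll, tea_box's own z axis and vertical above 0.5 rad).
It also fails if it takes over 58 s, if anything falls off the work surface, if the arm or the gripper's body presses on something with over 40 N, if the wrist force passes 120 N, or if a joint passes its speed limit or range.

ROBOT

A 7-joint arm with a two-finger parallel gripper is mounted at the origin on a cart in front of the work surface, level with it; the furniture and walls round the work are solid. World frame = base frame: x ahead of the robot, y to its left, z up, the work surface at z = 0. Lengths are in m, angles in rad, forces in N, time in s.
With the tool pointing down it reaches from about 0.4 to 0.85 m from the base axis. Payload 6.9 kg.
Tool frame: the origin (TCP) lies midway between the tips of the shut fingers; the grasp point (between the pads) lies 19 mm behind it; z points along the fingers, y is the line along which they close (so a half turn about z gives the same grasp; the last joint's range is limited). The gripper opens to 85 mm and grips with 20 to 120 N. Pads are 22 mm wide; open, the fingers measure 114 mm over their backs; the gripper's body (76 mm by 85 mm) begins 54 mm behind the grasp point. The pads swing forward as they close: fully open they stand 13 mm farther back than shut.
Start: joints at [-1.204, 0.507, -0.238, 1.5, 0.126, 1.149, -0.155], TCP at [0.162, 0.604, 0.207] pointing down, gripper open.
Joint ranges: [-3.08, 3.08], [-0.24, 2.05], [-1.43, 1.35], [0, 2.5], [-1.52, 4.66], [0.17, 1.96], [-2.89, 2.89]. Speed limits (rad/s): [2.39, 2.39, 3.14, 3.14, 3.14, 3.14, 3.14].

INTERFACE

Orientations are given as a unit quaternion [w, x, y, z].
In Python, from workcell import manip, eyes gives the robot as it stands. The module is installed in compiled form; this text tells all that it offers.
- The arm moves only by the tool send_rows, never from a script. Its argument "steps" is text: rows parted by semicolons, each of 6 numbers parted by spaces: the shift along the tool's x, y, z as a fraction of full scale, then the turn, a rotation vector about the tool's x, y, z as a fraction of full scale. In form: x y z rx ry rz; .... A call has 1 to 5 rows; each row shifts and turns the commanded pose from where the row before left it, along the tool's axes as they then stand; what a row does not reach is not made up. Full scale, the value 1, is 20 mm for a shift and 180 degrees for a turn. A row lasts 1/8 s, in which the tool goes at most 62.5 mm and 10.7 degrees, less where a joint would pass 70% of its speed; a pose out of reach is approached as far as the arm can. A call with a number of a shift or a turn outside -1 to 1 is refused whole. A call with a gripper value outside its range is refused whole. "fingers" is the opening, from -1 (shut) to 1 (fully open), set as the call begins (left out, the last holds). The fingers move at their own pace and stop on an object; the grip force is fixed at half the most. Time passes only in rows, so rows that do not move let the fingers close. It gives the time, the measured TCP pose, the force, the opening and the grip force at its end, in the units of the state.
- manip.get_obs(): the state, without advancing time (a new reading comes with each control period).
- eyes.snapshot(name): name is "side" or "top"; returns a dict with "image" (400x640x3 uint8, red, green, blue), "fx", "fy", "cx", "cy" (pixels), "distortion" ([k1, k2, p1, p2, k3] as OpenCV has them; the pictures are not rectified), "extrinsics" (4x4, takes a point from camera to world coordinates). Camera axes: x right, y down, z forward; pixel columns grow to the right and rows downward; lengths in m; the calibration is good to about 2 mm. A picture is of the moment at which its call begins. There is no depth.
- manip.close_job(): hands the job in; it is judged then, once.
Trained networks look in the newest picture that a camera, given by its name, has taken for a name from the list of things; names that differ only in an ending like _2 or _b are one class to them, and where a whole thing is asked for, a point or a joint stands for the part that bears it (a point fixed in the world has none). Each returns a list of dicts, best first, with "score" (0 to 1); they miss things now and then, are a little off and sometimes report something else, mostly with a low value. They report only what shows in the picture. A call takes as long as a camera call.
- eyes.cut_out(camera, label): "mask" (400x640 bool, what is visible of it) and "bbox" ([left, top, width, height] in pixels, round what is visible of it).
- eyes.spot_point(camera, label): "pixel" ([column, row] in pixels: a listed point, or the origin of a listed thing).
The state is a dict: "time": time; "joint_pos": joint angles; "dq": joint speeds; "tau": joint torques, N m; "tool_pos": TCP position; "ee_rot": TCP orientation; "contact_force": force on the tool from outside, world axes, zero at the start; "ft_torque": the same for the moment, N m; "opening": finger opening in m; "grip_force": force on a finger pad.
Only numpy, scipy, OpenCV 4.12 (cv2) and the standard library are available. Lean on these libraries where they do the work, as an engineer would, in place of code of your own. Each camera call takes 0.05 s, during which the arm holds its last target. There are 200 camera calls.

## Working session

There is one attempt and no reset: what is moved stays moved. The work goes in short steps, Python scripts to look and compute and a tool call to move; the robot and the scene stay as the last step left them, time stands still between calls to the robot, and variables do not carry over. Pictures are saved under pics/ and viewed, at most 10 in all, crops included, and the job is handed in when it is done.

Besides the shell and the picture viewer there is one more tool, called after "Emit:" as a command line: name --argument value ..., lists and objects as JSON in quotes. send_rows: Moves the arm, as the interface text tells. Its arguments: {"type":"object","properties":{"steps":{"type":"string"},"fingers":{"type":"number"}},"required":["steps"]}

```bash
mkdir -p pics; cat > h.py <<'E'
import numpy as np, cv2
from workcell import manip, eyes
def K(s): return np.array([[s['fx'],0,s['cx']],[0,s['fy'],s['cy']],[0,0,1.]])
def ray(s,px):
    p=cv2.undistortPoints(np.array([[px]],float),K(s),np.array(s['distortion'],float))[0,0]
    E=np.array(s['extrinsics']); return E[:3,3],E[:3,:3]@np.array([p[0],p[1],1])
def at_z(s,px,z):
    o,d=ray(s,px); return o+d*(z-o[2])/d[2]
def proj(s,P):
    E=np.linalg.inv(np.array(s['extrinsics'])); r,_=cv2.Rodrigues(E[:3,:3])
    return cv2.projectPoints(np.array(P,float).reshape(-1,3),r,E[:3,3],K(s),np.array(s['distortion'],float))[0][:,0]
E
cat > a.py <<'E'
from h import *
o=manip.get_obs(); print(o['time'],o['tool_pos'],o['ee_rot'],o['opening'])
Z={'bar_centre':.02,'bar_toe':.02,'rail_face':.022,'stop_face':.022,'post':.02,'roller':.02,'holder':0,'knife_bar':0,'pepper_mill':0,'spice_jar':0,'jar_small':0,'yoghurt_pot':0,'kitchen_roll':0,'tea_box':0}
for c in ('top','side'):
    s=eyes.snapshot(c); cv2.imwrite(f'pics/{c}0.png',s['image'][:,:,::-1]); print(c,np.array(s['extrinsics'])[:3,3].round(3))
    for n,z in Z.items():
        for d in eyes.spot_point(c,n)[:2]: print(n,round(d['score'],2),np.round(d['pixel'],1),at_z(s,d['pixel'],z).round(4)[:2])
E
python3 a.py
```

```text
0.0 [0.16172782 0.60313085 0.20601838] [-8.16900995e-05  1.30533575e-01  9.91443477e-01 -9.00599554e-04] 0.08512976998567291
top [0.519 0.051 1.102]
bar_centre 0.75 [324.3 218.1] [0.6044 0.0228]
bar_toe 0.73 [288.3 207.4] [0.6289 0.1153]
rail_face 0.55 [292.8 190.4] [0.6727 0.1053]
rail_face 0.38 [285.8 209.2] [0.6239 0.1213]
stop_face 0.84 [258.8 206.3] [0.6291 0.1903]
post 0.82 [270.1 213.6] [0.6116 0.161 ]
holder 0.87 [300.7 196.7] [0.6599 0.0853]
holder 0.67 [204.4 174.4] [0.711  0.3409]
knife_bar 0.96 [320.8 221.8] [0.5961 0.0311]
pepper_mill 0.66 [195.3 222.6] [0.5835 0.3567]
spice_jar 0.78 [203.9 173.6] [0.7131 0.3423]
jar_small 0.72 [419.8 204.7] [ 0.6486 -0.2279]
jar_small 0.26 [294.1 187.9] [0.6825 0.1033]
yoghurt_pot 0.93 [434.7 248.5] [ 0.5349 -0.2679]
kitchen_roll 0.79 [347.  152.8] [ 0.781 -0.033]
tea_box 0.85 [281.4 146.5] [0.7922 0.1411]
side [ 0.144 -0.65   0.521]
bar_centre 0.78 [304.8 212.4] [0.6043 0.0287]
bar_toe 0.77 [296.4 194.2] [0.6373 0.1124]
bar_toe 0.47 [307.2 220.3] [ 0.5893 -0.0023]
rail_face 0.91 [311.6 189.3] [0.6803 0.1074]
rail_face 0.66 [334.9 205.7] [0.6764 0.008 ]
stop_face 0.66 [276.8 182.8] [0.6289 0.1912]
stop_face 0.37 [368.3 307.5] [ 0.5127 -0.2872]
post 0.6 [279.7 182.3] [0.6384 0.1924]
post 0.56 [276.2 193.3] [0.5997 0.1467]
roller 0.64 [335.2 207.5] [0.6739 0.0037]
holder 0.92 [307.  201.2] [0.6579 0.0966]
knife_bar 0.81 [305.2 218.9] [0.6068 0.0314]
pepper_mill 0.88 [236.9 175.5] [0.584  0.3347]
spice_jar 0.8 [275.7 160.6] [0.7244 0.3554]
jar_small 0.94 [400.5 266.2] [ 0.6567 -0.2257]
yoghurt_pot 0.75 [366.4 308.5] [ 0.5247 -0.2711]
kitchen_roll 0.67 [379.4 205.7] [ 0.7874 -0.0293]
tea_box 0.94 [337.5 179. ] [0.7962 0.1465]
```

```bash
python3 -c "
import cv2
a=cv2.imread('pics/top0.png')[150:270,230:390];cv2.imwrite('pics/t0c.png',cv2.resize(a,None,fx=5,fy=5,interpolation=cv2.INTER_CUBIC))
a=cv2.imread('pics/side0.png')[150:270,230:390];cv2.imwrite('pics/s0c.png',cv2.resize(a,None,fx=5,fy=5,interpolation=cv2.INTER_CUBIC))"
```

```text
(no output)
```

View pics/t0c.png

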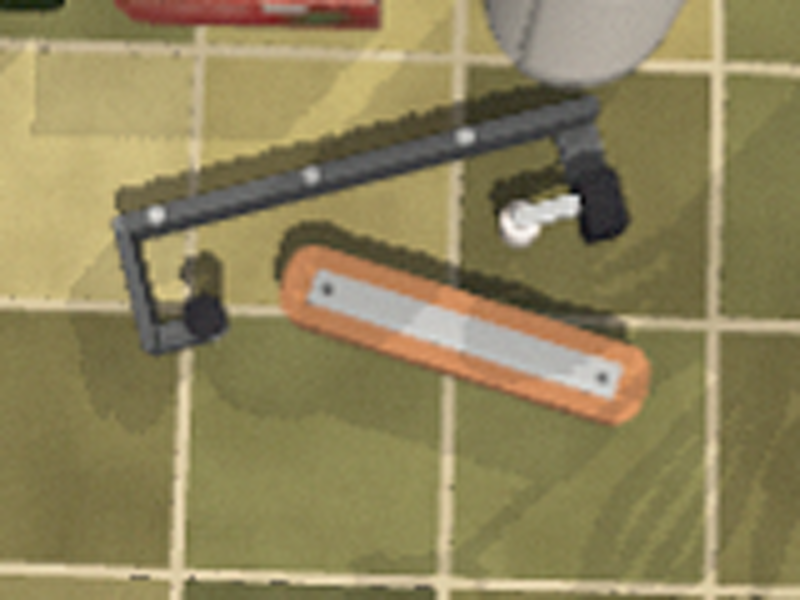

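View pics/s0c.png

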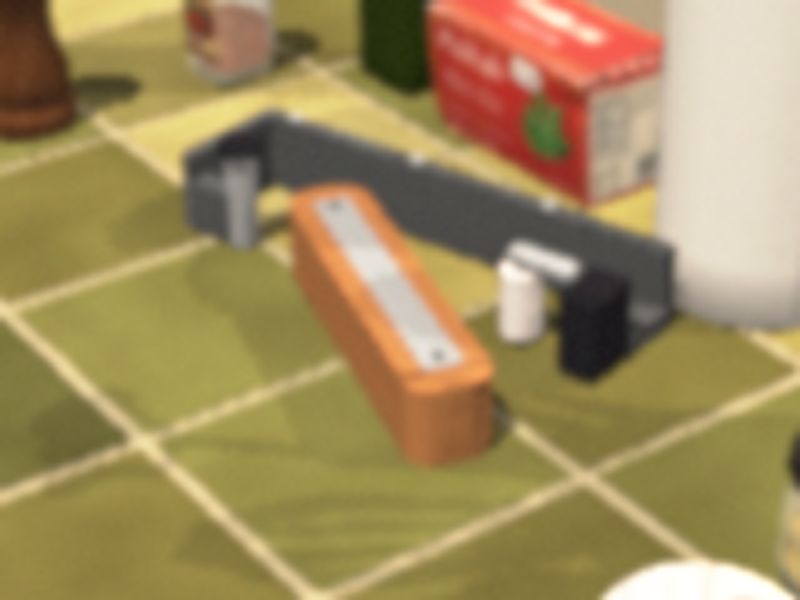

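View pics/top0.png

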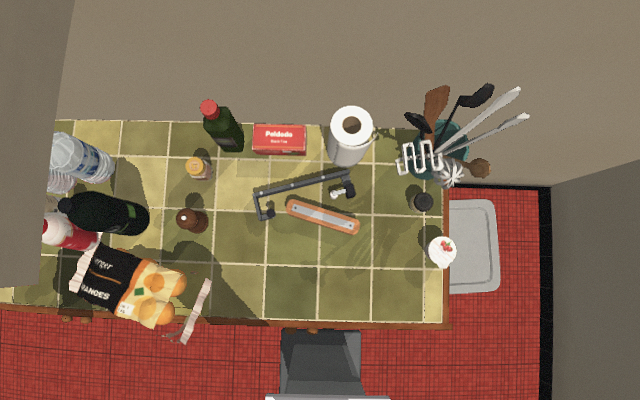

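The top crop shows the bar with screws at crop pixels (327,289) and (602,377), and the rail with its screws at (156,214), (311,175) and (465,135). The post cap is at (206,313) and the roller at (520,222). The side crop shows the same parts, so I'll fit the poses from both views.

```bash
cat > fit.py <<'E'
from h import *
from scipy.optimize import least_squares
S={c:eyes.snapshot(c) for c in('top','side')}
f=lambda *p:np.array(p,float)/5+[230,150]
def T(p,q):
    c,s=np.cos(p[2]),np.sin(p[2]); return [p[0]+c*q[0]-s*q[1],p[1]+s*q[0]+c*q[1],q[2]]
top=f((156,214),(311,175),(465,135),(206,313),(520,222),(150,352))
side=f((292,120),(415,158),(549,206),(521,258),(242,245))
def r(v):
    sc=[T(v,(.025,y,.045)) for y in v[3:6]]
    a=proj(S['top'],sc+[T(v,(-.032,.068,.058)),T(v,(-.022,-.097,.037)),T(v,(-.040,.103,.035))])-top
    b=proj(S['side'],sc+[T(v,(-.022,-.097,.034)),T(v,(-.036,.066,0))])-side
    return np.r_[a.ravel(),b.ravel()]
s=least_squares(r,[.66,.09,.24,.08,0,-.08],loss='soft_l1'); print('holder',s.x.round(4),(r(s.x).reshape(-1,2)).round(1).tolist())
H=s.x[:3]
def rb(v):
    P=[T(v,(0,v[3],.041)),T(v,(0,-v[3],.041))]
    return np.r_[(proj(S['top'],P)-f((327,289),(602,377))).ravel(),(proj(S['side'],P)-f((336,205),(438,356))).ravel()]
b=least_squares(rb,[.6,.03,-.27,.07]); print('bar',b.x.round(4),rb(b.x).round(1))
c,si=np.cos(H[2]),np.sin(H[2]); R=np.array([[c,-si],[si,c]])
u=np.array([-np.sin(b.x[2]),np.cos(b.x[2])])
print('centre,toe,tail in holder mm',[(R.T@(b.x[:2]+k*u-H[:2])*1000).round(1).tolist() for k in(0,.095,-.095)],'slant',H[2]-b.x[2])
E
python3 fit.py
```

```text
holder [ 0.6597  0.098   0.2868  0.0809  0.0008 -0.08  ] [[0.1, 0.0], [0.2, -0.2], [0.5, -0.1], [0.1, 0.5], [0.7, -0.9], [-0.6, 0.1], [0.1, -1.2], [-0.1, -0.5], [-0.3, -1.0], [-0.3, 2.6], [-0.4, -0.2]]
bar [ 0.607   0.0257 -0.2832  0.0722] [ 0.5 -0.3  0.5 -0.1 -0.6 -0.4 -0.4 -0.5]
centre,toe,tail in holder mm [[-71.0, -54.4], [-19.7, 25.6], [-122.2, -134.4]] slant 0.5699981002858132
```

Emit:
send_rows --steps "-1 -1 0 0 0 0;-1 -1 0 0 0 0;-1 -1 0 0 0 0;-1 -1 0 0 0 0;-1 -1 0 0 0 0" --fingers -0.3

```text
time: 2.22
tool_pos: [0.2329, 0.4804, 0.207]
ee_rot: [0.0, 0.131, 0.991, 0.0]
contact_force: [-0.2, -0.2, 0.3]
opening: 0.03
grip_force: 0.0
```

Emit:
send_rows --steps "-1 -1 0 0 0 0;-1 -1 0 0 0 0;-1 -1 0 0 0 0;-1 -1 0 0 0 0;-1 -1 0 0 0 0"

```text
time: 2.85
tool_pos: [0.3037, 0.358, 0.2071]
ee_rot: [0.0, 0.131, 0.991, 0.0]
contact_force: [0.4, 0.3, -0.5]
opening: 0.0301
grip_force: 0.0
```

Emit:
send_rows --steps "-1 -1 0 0 0 0;-1 -1 0 0 0 0;-1 -1 0 0 0 0;-1 -1 0 0 0 0;-1 -1 0 0 0 0"

```text
time: 3.48
tool_pos: [0.3744, 0.2355, 0.2071]
ee_rot: [0.0, 0.13, 0.991, 0.0]
contact_force: [0.2, 0.3, 0.1]
opening: 0.03
grip_force: 0.0
```

Emit:
send_rows --steps "-1 -1 0 0 0 0;-1 -1 0 0 0 0;-1 -1 0 0 0 0;-1 -1 0 0 0 0;-1 -1 0 0 0 0"

```text
time: 4.1
tool_pos: [0.4451, 0.113, 0.2071]
ee_rot: [0.0, 0.13, 0.991, 0.0]
contact_force: [0.5, 0.2, -0.2]
opening: 0.0298
grip_force: 0.0
```

Emit:
send_rows --steps "-1 -1 0 0 0 0;-1 -1 0 0 0 0;-1 -1 0 0 0 0;-1 -1 0 0 0 0;-0.8 -0.6 0 0 0 0"

```text
time: 4.72
tool_pos: [0.5141, -0.0012, 0.207]
ee_rot: [0.0, 0.131, 0.991, -0.0]
contact_force: [0.1, 0.7, -0.2]
opening: 0.0299
grip_force: 0.0
```

Emit:
send_rows --steps "-1 -1 0 0 0 0;-1 -1 0 0 0 0;-1 -1 0 0 0 0;-1 -1 0 0 0 0;0 0 0 0 0 0.056"

```text
time: 5.35
tool_pos: [0.5709, -0.1003, 0.2065]
ee_rot: [0.0, 0.22, 0.975, -0.0]
contact_force: [-0.4, 0.4, 0.8]
opening: 0.0299
grip_force: 0.0
```

Emit:
send_rows --steps "0 0 1 0 0 0.056;0 0 1 0 0 0.056;0 0 1 0 0 0.056;0 0 1 0 0 0.056;0 0 1 0 0 0.056"

```text
time: 5.98
tool_pos: [0.5704, -0.0974, 0.1062]
ee_rot: [-0.0, 0.614, 0.789, 0.0]
contact_force: [-0.3, -0.1, 0.2]
opening: 0.0301
grip_force: 0.0
```

Emit:
send_rows --steps "0 0 1 0 0 0.056;0 0 1 0 0 0.056;0 0 0 0 0 0.056;0 0 0 0 0 0"

```text
time: 6.48
tool_pos: [0.5703, -0.0973, 0.0665]
ee_rot: [-0.0, 0.797, 0.605, -0.0]
contact_force: [0.2, -0.1, -0.2]
opening: 0.0296
grip_force: 0.0
```

Emit:
send_rows --steps "0 0 0.9 0 0 0;0 0 0.9 0 0 0;0 0 0.9 0 0 0;0.5 0 0.15 0 0 0;0.5 0.06 0 0 0 0"

```text
time: 7.1
tool_pos: [0.5773, -0.078, 0.0103]
ee_rot: [-0.0, 0.797, 0.605, 0.0]
contact_force: [-0.2, 0.9, -0.3]
opening: 0.0303
grip_force: 0.0
```

Emit:
send_rows --steps "0.1 0 0 0 0 0;0.1 0 0 0 0 0;0.1 0 0 0 0 0;0.1 0 0 0 0 0;0.1 0 0 0 0 0"

```text
time: 7.72
tool_pos: [0.5792, -0.07, 0.0099]
ee_rot: [0.0, 0.797, 0.604, -0.0]
contact_force: [-0.8, -1.9, 0.3]
opening: 0.0302
grip_force: 0.9
```

```bash
cat > look.py <<'E'
from h import *
import sys
n=sys.argv[1]
H=np.array([.6597,.098,.2868]); c,si=np.cos(H[2]),np.sin(H[2]); R=np.array([[c,-si],[si,c]])
s=eyes.snapshot('top'); img=s['image']
cv2.imwrite(f'pics/t{n}.png',cv2.resize(img[150:270,230:390,::-1],None,fx=5,fy=5,interpolation=cv2.INTER_CUBIC))
hsv=cv2.cvtColor(img,cv2.COLOR_RGB2HSV)
for l in ('bar_toe','bar_centre','roller'):
    d=eyes.spot_point('top',l)
    if d: print(l,round(d[0]['score'],2),(R.T@(at_z(s,d[0]['pixel'],.02)[:2]-H[:2])*1000).round(1))
m=eyes.cut_out('top','knife_bar')
if m:
    ys,xs=np.nonzero(m[0]['mask']); P=np.array([at_z(s,(x,y),.036)[:2] for x,y in zip(xs,ys)],np.float32)
    P=((P-H[:2])@R*1000).astype(np.float32); (cx,cy),(w,h),a=cv2.minAreaRect(P); B=cv2.boxPoints(((cx,cy),(w,h),a))
    print('rect c',round(cx,1),round(cy,1),'size',round(w,1),round(h,1)); 
    e=max([B[1]-B[0],B[2]-B[1]],key=np.linalg.norm); e=e/np.linalg.norm(e); e*=np.sign(e[1])
    C=np.array([cx,cy]); print('slant',round(np.arctan2(e[0],e[1]),3),'toe',(C+95*e).round(1),'tail',(C-95*e).round(1))
o=manip.get_obs(); q=o['ee_rot']
print('t',round(o['time'],2),'tcp holder',(R.T@(o['tool_pos'][:2]-H[:2])*1000).round(1),'z',o['tool_pos'][2].round(4),'tool x angle in holder',round(2*np.arctan2(q[2],q[1])-H[2],3),'F',(R.T@np.array(o['contact_force'][:2])).round(1))
E
python3 look.py 1
```

```text
bar_toe 0.82 [-22.6  31.3]
bar_centre 0.96 [-72.3 -51. ]
roller 0.48 [-21.8 -96.1]
rect c -63.8 -42.7 size 165.8 44.9
slant 0.555 toe [-13.7  38. ] tail [-113.9 -123.4]
t 7.97 tcp holder [-124.6 -138.1] z 0.0099 tool x angle in holder 1.009 F [-1.6 -1.5]
```

View pics/t1.png

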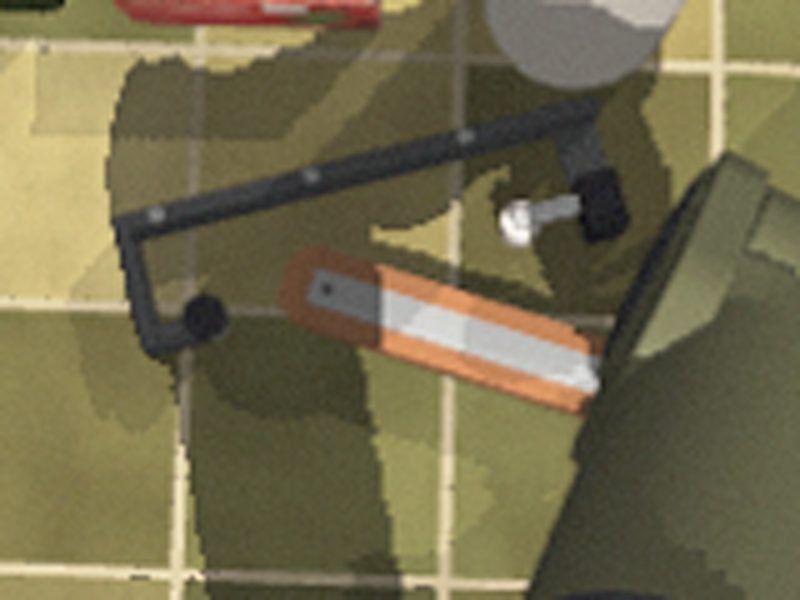

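The fingers straddle the tail. The bar's toe screw is at crop (327,288), and the toe is lined up with the mouth. Next I push along the bar's axis.

Emit:
send_rows --steps "0.15 0 0 0 0 0;0.15 0 0 0 0 0;0.15 0 0 0 0 0;0.15 0 0 0 0 0;0.15 0 0 0 0 0"

```text
time: 8.6
tool_pos: [0.5835, -0.0547, 0.0099]
ee_rot: [0.0, 0.797, 0.604, -0.0]
contact_force: [-1.3, -1.9, 0.2]
opening: 0.0301
grip_force: 1.0
```

Emit:
send_rows --steps "0.15 0 0 0 0 0;0.15 0 0 0 0 0;0.15 0 0 0 0 0;0.15 0 0 0 0 0;0.15 0 0 0 0 0"

```text
time: 9.22
tool_pos: [0.5876, -0.0403, 0.0099]
ee_rot: [0.0, 0.797, 0.604, -0.0]
contact_force: [-1.0, -3.1, 0.6]
opening: 0.0298
grip_force: 1.1
```

```bash
python3 look.py 2
```

```text
bar_toe 0.97 [-1.1 57.8]
bar_centre 0.9 [-52.5 -27.7]
roller 0.61 [-19.1 -96. ]
rect c -42.3 -12.2 size 152.0 42.5
slant 0.592 toe [10.7 66.6] tail [-95.3 -91.1]
t 9.47 tcp holder [-108.2 -112. ] z 0.0099 tool x angle in holder 1.01 F [-0.3  0.2]
```

View pics/t2.png

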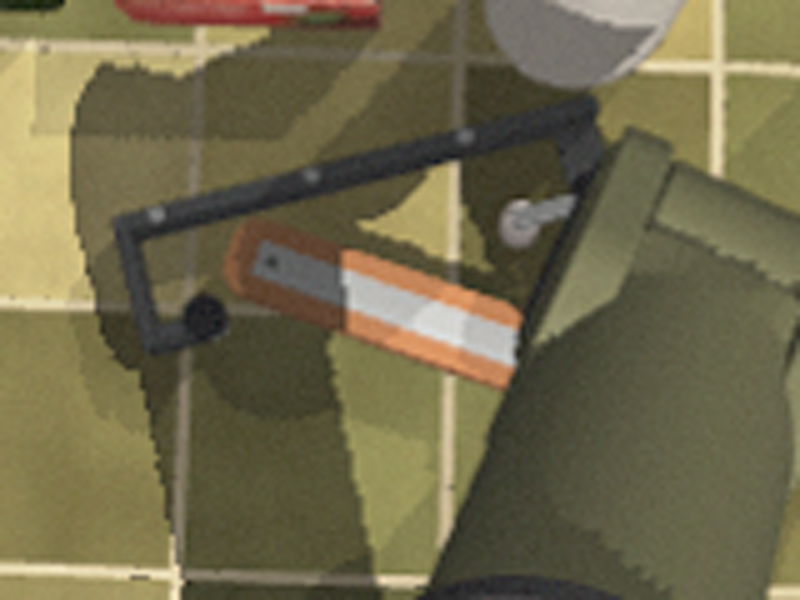

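The toe screw has moved to crop (271,262). The toe is now level with the mouth, clear of the post cap at (206,315) and of the rail. I keep pushing while easing the tail towards the rail.

Emit:
send_rows --steps "0.12 0.06 0 0 0 0;0.12 0.06 0 0 0 0;0.12 0.08 0 0 0 0;0.12 0.08 0 0 0 0;0.12 0.08 0 0 0 0"

```text
time: 10.1
tool_pos: [0.5978, -0.0308, 0.0099]
ee_rot: [0.0, 0.797, 0.604, -0.0]
contact_force: [-0.9, -1.4, 0.6]
opening: 0.0297
grip_force: 1.0
```

Emit:
send_rows --steps "0.12 0.08 0 0 0 0;0.12 0.08 0 0 0 0;0.1 0.06 0 0 0 0"

```text
time: 10.48
tool_pos: [0.6039, -0.0256, 0.0099]
ee_rot: [0.0, 0.797, 0.604, -0.0]
contact_force: [-1.5, -3.0, 0.7]
opening: 0.0305
grip_force: 1.4
```

```bash
python3 look.py 3
```

```text
bar_toe 0.92 [ 6.  74.7]
bar_centre 0.87 [-42.4  -6.2]
roller 0.58 [-32.7  68.3]
rect c -27.9 4.8 size 145.6 44.6
slant 0.542 toe [21.1 86.2] tail [-76.9 -76.6]
t 10.72 tcp holder [ -88.4 -102.5] z 0.0099 tool x angle in holder 1.01 F [-0.4 -1.1]
```

View pics/t3.png

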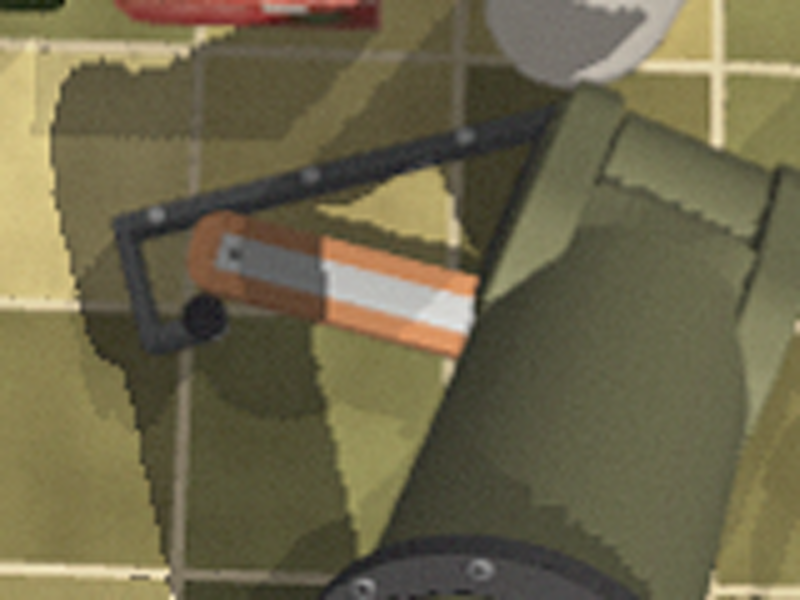

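The toe is in the mouth between the post cap at (206,315) and the rail, and the toe screw is at (235,254). The bar still slants by about 0.5 rad. Next I swing the tail gently with the fork.

Emit:
send_rows --steps "0.1 0.1 0 0 0 -0.01;0.1 0.1 0 0 0 -0.01;0.1 0.1 0 0 0 -0.01;0.1 0.1 0 0 0 -0.01;0.1 0.1 0 0 0 -0.01"

```text
time: 11.35
tool_pos: [0.6159, -0.0177, 0.0099]
ee_rot: [0.0, 0.747, 0.665, 0.0]
contact_force: [-0.6, -1.9, -0.1]
opening: 0.0297
grip_force: 1.0
```

```bash
python3 look.py 4
```

```text
bar_toe 0.85 [10.  94.2]
bar_centre 0.75 [-34.5  -9.5]
roller 0.47 [-8.3 96.3]
rect c -22.9 15.2 size 141.7 44.6
slant 0.448 toe [ 18.3 100.8] tail [-64.  -70.4]
t 11.6 tcp holder [-74.7 -98.5] z 0.01 tool x angle in holder 1.167 F [-0.3 -0.9]
```

View pics/t4.png

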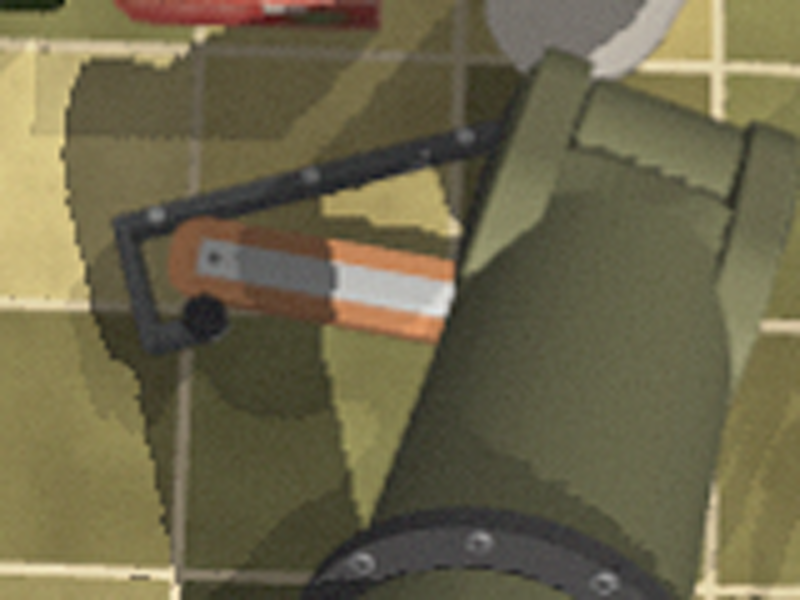

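The toe is well inside: the screw is at (213,258) and the slant is about 0.42 rad. I back the fork off, shut the fingers, and push the tail's front corner diagonally.

Emit:
send_rows --steps "-0.5 0 0 0 0 0;-0.5 0 0 0 0 0;0 0 0 0 0 0.04;0 0 0 0 0 0.04;0 0 0 0 0 0.042"

```text
time: 12.22
tool_pos: [0.6131, -0.0387, 0.01]
ee_rot: [0.0, 0.862, 0.508, 0.0]
contact_force: [-0.3, 0.4, 0.4]
opening: 0.0298
grip_force: 0.0
```

Emit:
send_rows --steps "0 -0.5 0 0 0 0;0 -0.5 0 0 0 0;0 0 0 0 0 0" --fingers -1

```text
time: 12.6
tool_pos: [0.5947, -0.0274, 0.0099]
ee_rot: [-0.001, 0.86, 0.511, -0.0]
contact_force: [-0.4, -0.3, -0.1]
opening: -0.0005
grip_force: 0.0
```

```bash
python3 look.py 5
```

```text
bar_toe 0.92 [ 5.8 85.3]
bar_centre 0.81 [-33.7 -11.3]
rect c -27.2 8.4 size 160.6 45.2
slant 0.429 toe [12.3 94.8] tail [-66.7 -78.1]
t 12.85 tcp holder [ -96.8 -103.2] z 0.01 tool x angle in holder 0.784 F [ 0.7 -0.3]
```

View pics/t5.png

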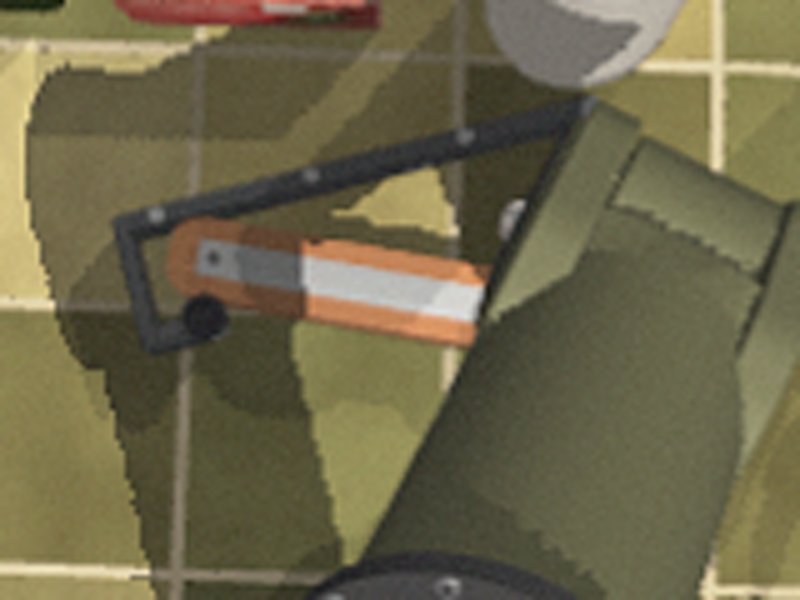

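Emit:
send_rows --steps "0.3 0 0 0 0 0;0.2 0 0 0 0 0;0.1 0 0 0 0 0;0.1 0.02 0 0 0 0"

```text
time: 13.35
tool_pos: [0.6027, -0.0167, 0.0098]
ee_rot: [0.0, 0.86, 0.51, -0.0]
contact_force: [-0.1, -1.2, -0.2]
opening: -0.0
grip_force: 1.2
```

Emit:
send_rows --steps "0.1 0.07 0 0 0 0;0.1 0.07 0 0 0 0;0.1 0.1 0 0 0 0;0.1 0.1 0 0 0 0"

```text
time: 13.85
tool_pos: [0.6128, -0.0121, 0.0099]
ee_rot: [-0.0, 0.86, 0.51, 0.0]
contact_force: [-0.9, -1.6, -0.6]
opening: 0.0002
grip_force: 0.7
```

```bash
python3 look.py 6
```

```text
bar_toe 0.73 [-0.3 88.1]
bar_centre 0.57 [-29.5   2.8]
rect c -18.1 24.0 size 140.3 43.7
slant 0.347 toe [ 14.2 113.4] tail [-50.3 -65.3]
t 14.1 tcp holder [-76.1 -92.1] z 0.0099 tool x angle in holder 0.784 F [-0.6 -0.6]
```

Emit:
send_rows --steps "0.08 0.11 0 0 0 0;0.08 0.11 0 0 0 0;0.08 0.11 0 0 0 0;0.08 0.11 0 0 0 0"

```text
time: 14.6
tool_pos: [0.6235, -0.011, 0.0099]
ee_rot: [-0.0, 0.86, 0.51, -0.0]
contact_force: [-2.3, -1.3, 0.6]
opening: 0.0001
grip_force: 1.0
```

```bash
python3 look.py 7
```

```text
bar_toe 0.81 [-2.3 94.6]
bar_centre 0.9 [-26.4  -1.6]
rect c 119.9 -177.0 size 110.8 148.9
slant -1.192 toe [  31.6 -141.8] tail [ 208.1 -212.1]
t 14.85 tcp holder [-65.5 -94.2] z 0.0099 tool x angle in holder 0.783 F [-0.6 -1.5]
```

View pics/t7.png

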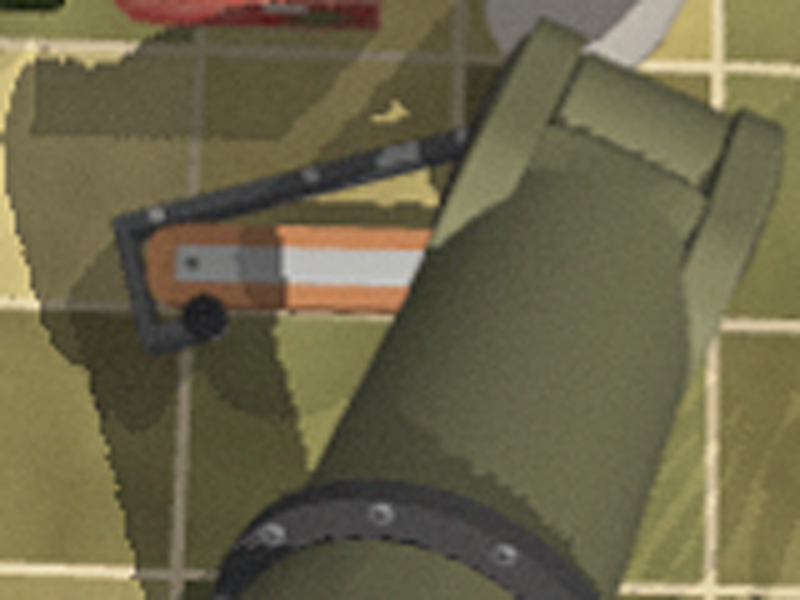

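The toe screw is at (192,262) and the toe is almost at the stop, with about 0.26 rad of slant left. I move round to push on the front face near the tail.

Emit:
send_rows --steps "-0.5 0 0 0 0 0;-0.5 0 0 0 0 0;0 0 0 0 0 0.05;0 0 0 0 0 0.05;0 0 0 0 0 0.05"

```text
time: 15.48
tool_pos: [0.6135, -0.0293, 0.0101]
ee_rot: [0.0, 0.956, 0.292, 0.0]
contact_force: [-1.2, -0.5, 0.5]
opening: 0.0
grip_force: 0.0
```

Emit:
send_rows --steps "0 0 0 0 0 0.05;0 0 0 0 0 0.05;-0.6 0 0 0 0 0;0 -1 0 0 0 0;0 -1 0 0 0 0"

```text
time: 16.1
tool_pos: [0.5903, 0.0081, 0.0099]
ee_rot: [-0.001, 0.99, 0.143, -0.0]
contact_force: [0.0, 1.5, 0.1]
opening: -0.0001
grip_force: 0.0
```

Emit:
send_rows --steps "0 -0.4 0 0 0 0;0.4 0 0 0 0 0"

```text
time: 16.35
tool_pos: [0.5963, 0.0179, 0.01]
ee_rot: [-0.0, 0.99, 0.143, -0.0]
contact_force: [0.9, -0.7, -0.2]
opening: -0.0
grip_force: 0.0
```

```bash
python3 look.py 8
```

```text
bar_toe 0.8 [-2.3 94.9]
bar_centre 0.96 [-17.2  -1.9]
roller 0.62 [  79.6 -152.7]
rect c -10.4 42.3 size 105.6 40.5
slant 0.255 toe [ 13.6 134.3] tail [-34.4 -49.6]
t 16.6 tcp holder [-83.7 -61.1] z 0.0099 tool x angle in holder -0.003 F [-0.1  0.2]
```

Emit:
send_rows --steps "0.4 0 0 0 0 0;0.12 -0.02 0 0 0 0;0.12 -0.02 0 0 0 0;0.12 -0.02 0 0 0 0;0.12 -0.02 0 0 0 0"

```text
time: 17.23
tool_pos: [0.6116, 0.0218, 0.0097]
ee_rot: [0.0, 0.99, 0.141, -0.001]
contact_force: [-5.0, -3.3, 1.4]
opening: -0.0
grip_force: 2.6
```

Emit:
send_rows --steps "0.1 -0.02 0 0 0 0;0.1 -0.02 0 0 0 0;0.1 -0.02 0 0 0 0;0.1 -0.02 0 0 0 0;0.1 -0.02 0 0 0 0"

```text
time: 17.85
tool_pos: [0.6223, 0.0278, 0.0098]
ee_rot: [0.0, 0.99, 0.142, 0.0]
contact_force: [-2.1, 0.0, 0.4]
opening: 0.0002
grip_force: 1.0
```

```bash
python3 look.py 9
```

```text
bar_toe 0.59 [-5.5 99.6]
bar_centre 0.56 [-13.7  -1.7]
rect c -3.4 60.7 size 71.6 43.0
slant 0.199 toe [ 15.4 153.9] tail [-22.2 -32.4]
t 18.1 tcp holder [-55.4 -56.3] z 0.0099 tool x angle in holder -0.001 F [-0.3  0.5]
```

Emit:
send_rows --steps "0.1 -0.01 0 0 0 0;0.1 -0.01 0 0 0 0;0.1 -0.01 0 0 0 0;0.1 -0.01 0 0 0 0"

```text
time: 18.6
tool_pos: [0.6295, 0.0306, 0.0099]
ee_rot: [0.0, 0.99, 0.142, -0.0]
contact_force: [-2.4, -1.8, -0.0]
opening: -0.0002
grip_force: 0.9
```

Emit:
send_rows --steps "0.1 0 0 0 0 0;0.1 0 0 0 0 0;0.1 0 0 0 0 0"

```text
time: 18.98
tool_pos: [0.6353, 0.0324, 0.0099]
ee_rot: [0.0, 0.99, 0.142, -0.0]
contact_force: [-1.4, -1.5, 0.2]
opening: -0.0001
grip_force: 0.8
```

```bash
python3 look.py 10
```

```text
bar_toe 0.84 [ 0.3 96.6]
rect c 7.2 67.1 size 37.8 63.9
slant -0.541 toe [-41.8 148.5] tail [ 56.1 -14.3]
t 19.23 tcp holder [-41.6 -55.6] z 0.0099 tool x angle in holder -0.002 F [ 0.3 -0.2]
```

Emit:
send_rows --steps "0.1 0 0 0 0 0;0.1 0 0 0 0 0;0.08 0 0 0 0 0"

```text
time: 19.6
tool_pos: [0.641, 0.0343, 0.01]
ee_rot: [-0.0, 0.99, 0.142, 0.0]
contact_force: [0.4, -0.4, 0.8]
opening: -0.0004
grip_force: 0.0
```

Emit:
send_rows --steps "0.06 0 0 0 0 0;0.06 0 0 0 0 0"

```text
time: 19.85
tool_pos: [0.643, 0.0347, 0.0099]
ee_rot: [0.0, 0.99, 0.142, 0.0]
contact_force: [0.1, 0.2, -0.7]
opening: 0.0002
grip_force: 0.0
```

Emit:
send_rows --steps "0.05 0 0 0 0 0;0.05 0 0 0 0 0"

```text
time: 20.1
tool_pos: [0.6448, 0.0353, 0.0099]
ee_rot: [-0.0, 0.99, 0.142, -0.0]
contact_force: [0.4, 0.2, 0.1]
opening: 0.0004
grip_force: 0.0
```

Emit:
send_rows --steps "0.05 0 0 0 0 0;0.05 0 0 0 0 0"

```text
time: 20.35
tool_pos: [0.6461, 0.0356, 0.0098]
ee_rot: [-0.0, 0.99, 0.142, -0.001]
contact_force: [-5.1, -1.1, 1.7]
opening: -0.0002
grip_force: 1.9
```

Emit:
send_rows --steps "0.05 0 0 0 0 0"

```text
time: 20.48
tool_pos: [0.6461, 0.0356, 0.0098]
ee_rot: [-0.0, 0.99, 0.142, -0.001]
contact_force: [-6.9, -1.8, 5.2]
opening: -0.0002
grip_force: 3.6
```

Contact is firm with the bar against the rail, so I retreat backwards and up and take a look.

Emit:
send_rows --steps "-0.5 0 0 0 0 0;-1 0 0 0 0 0;-1 0 0 0 0 0;-1 0 -1 0 0 0;-1 0 -1 0 0 0"

```text
time: 21.1
tool_pos: [0.5605, 0.0105, 0.0503]
ee_rot: [0.0, 0.99, 0.142, 0.0]
contact_force: [-0.3, -0.3, 0.2]
opening: -0.0001
grip_force: 0.0
```

Emit:
send_rows --steps "-1 0 -1 0 0 0;-1 0 -1 0 0 0;-0.5 0 -1 0 0 0;0 0 -1 0 0 0;0 0 -1 0 0 0"

```text
time: 21.72
tool_pos: [0.5136, -0.0031, 0.1511]
ee_rot: [0.0, 0.99, 0.142, 0.001]
contact_force: [0.7, 0.6, -0.5]
opening: 0.0004
grip_force: 0.0
```

```bash
python3 look.py 11; python3 - <<'E'
from h import *
s=eyes.snapshot('side'); a=cv2.resize(s['image'][150:250,250:390,::-1],None,fx=4,fy=4,interpolation=cv2.INTER_CUBIC)
t=cv2.imread('pics/t11.png'); t=cv2.resize(t[60:380,80:680],(560,299)); cv2.imwrite('pics/f.png',np.vstack([t,a[:300]]))
E
```

```text
bar_toe 0.73 [ -4.5 108.8]
bar_centre 0.7 [ 1.4 -4. ]
roller 0.44 [ -16.8 -100.6]
rect c 0.7 1.7 size 189.4 44.5
slant 0.014 toe [ 2.1 96.7] tail [ -0.6 -93.3]
t 21.98 tcp holder [-169.1  -55.4] z 0.1495 tool x angle in holder -0.001 F [-0.6 -0.6]
```

View pics/f.png

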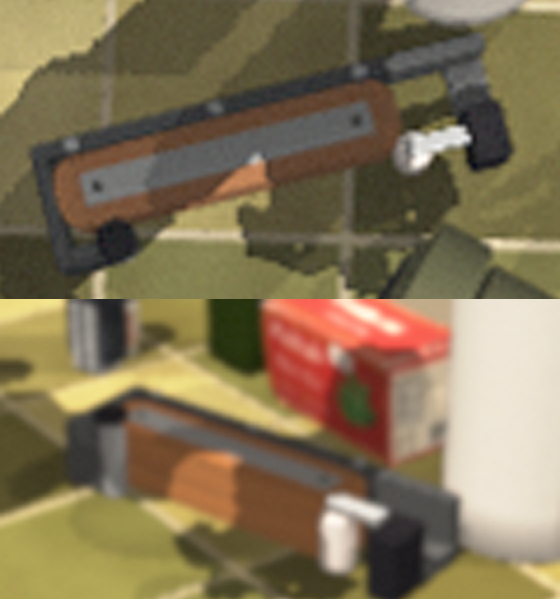

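The bar lies flush along the rail with its toe at the stop, and the roller has sprung out in front of the tail corner at (411,150). I'm handing the job in.

```bash
python3 -c "
from workcell import manip
print(manip.close_job())"
```

```text
the job is handed in; nothing more can be done
None
```

The knife bar is home in its holder: flush along the back rail, toe at the end stop and the roller sprung out in front of its tail; job handed in at about 22 s, no verdict returned.

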